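# Set the throat of a strap press with a gauge blade

## Task

Set the opening of the strap press with the broader, thicker of the two gauges: slide its blade level into the throat until the gauge's collar meets the front of the press, then push the black knob down until the pressure bar rests on the blade. Leave that gauge in the throat, nipped under the bar and ready for locking, and leave the narrow gauge where it lies.

Things in the scene. Friction and masses are not known exactly. Their poses are not given: they have to be found in the camera images.
- throat (a point): Mid-mouth of the strap press's throat, on its bed, 30 mm above the bench; x level into the throat, y left, z up. The grey steel press (100 x 110 mm, 99 mm high) is fixed. Throat 34 mm wide between upright cheeks whose fronts stand at x = 0, 60 mm deep, open behind; its roof is the sliding bar. The bed runs on 35 mm before the mouth as a level apron 60 mm wide.
- press_bar (a joint): Pressure bar, m pushed down: 0 fully up (throat 14 mm high), 0.013 nearly shut; throat height = 0.014 - value. Starts between 0 and 0.004. No spring: it takes about 4 N to move and stays where it is left. On the broad gauge's 6 mm blade it stops at about 0.008.
- knob_top (a point): Middle of the top of the round black knob on the pressure bar (34 mm across, flat top 24 mm across), over the throat's middle line, 30 mm behind its mouth; push it down to lower the bar. 99 mm above the bench at press_bar 0; it goes down with the bar.
- broad_gauge_grip (a point): Where to grip the broad gauge's wooden handle: centre line, half-way up (12 mm over the underside), 65 mm behind the collar's front face. The gauge lies flat; x along it towards the blade, z up. Handle 22 mm wide, 24 mm high, from 10 to 100 mm behind that face. About 0.12 kg, balances about 35 mm behind that face.
- broad_gauge_collar (a point): Middle of the front face of the broad gauge's brass collar, at the underside; x towards the blade tip, z up. Collar 46 mm wide, 20 mm high, too wide for the throat: it stops on the cheeks. The steel blade runs 50 mm ahead of the face, 28 mm wide, 6 mm thick, its last 8 mm 22 mm wide. Blade, collar and handle share one flat underside.
- narrow_gauge_grip (a point): The narrow gauge, not wanted: the same make but slimmer, lying flat; handle 14 mm wide, 18 mm high, 80 mm long, collar 30 mm wide, blade 16 mm wide and 3 mm thick. The point is in its handle, half-way up, 65 mm behind its collar's front face; x towards its blade.

How it is judged:
By the outcome, as a careful person would: the job done as asked, in the order asked, and still so for the second after the job is handed in, with the robot touching nothing.
It also fails if it takes over 48 s, if anything falls off the work surface, if the arm or the gripper's body presses on something with over 40 N, if the wrist force passes 120 N, or if a joint passes its speed limit or range.

## Robot

A 7-joint arm with a two-finger parallel gripper is mounted at the origin on a cart in front of the work surface, level with it; the furniture and walls round the work are solid. World frame = base frame: x ahead of the robot, y to its left, z up, the work surface at z = 0. Lengths are in m, angles in rad, forces in N, time in s.
With the tool pointing down it reaches from about 0.425 to 0.925 m from the base axis. Payload 6.8 kg.
Tool frame: the origin (TCP) lies on the front face of the gripper's body, between the roots of the fingers; the fingertips stand 73 mm ahead of it and the grasp point (between the pads) lies 54 mm ahead of it (env.nose_length is the distance from the TCP to the fingertips, in m); z points along the fingers, y is the direction in which the jaws open and shut (so a half turn about z gives the same grasp; the last joint's range is limited). The gripper opens to 85 mm and grips with 20 to 120 N. Pads are 22 mm wide; open, the fingers measure 114 mm over their backs; the gripper's body (76 mm by 85 mm) begins 54 mm behind the grasp point. The pads swing forward as they close: fully open they stand 13 mm farther back than shut.
Start: joints at [-1.247, 0.477, 0.022, 1.555, -0.011, 1.109, -0.083], TCP at [0.282, 0.613, 0.304] pointing down, gripper open.
Joint ranges: [-2.96, 2.96], [-0.34, 2.1], [-1.41, 1.46], [0.24, 2.44], [-1.37, 4.51], [0.17, 1.92], [-2.96, 2.96]. Speed limits (rad/s): [2.39, 2.39, 3.14, 3.14, 3.14, 3.14, 3.14].

## Interface

Orientations are given as a unit quaternion [w, x, y, z].
In Python, from cell import env, kin, camera, calibration, job gives the robot as it stands. The module is installed in compiled form; this text tells all that it offers. Calls block until the motion is done:
- env.reach(position, orientation): joint-space move of the TCP to a pose.
- env.movel(position, velocity=0.15, rot=None, stop_force=None): straight line of the TCP; rot=None keeps the orientation; velocity is the mean speed in m/s. With stop_force (N) it stops when the force on the tool has changed by that much, and returns True; else False.
- env.goto_joints(angles): joint-space move.
- env.grip(opening, f_grip=None): finger opening in m; f_grip is the grip in N (None keeps the last); returns when the fingers have stopped.
- env.dwell(seconds).
- kin.inverse_kinematics(position, orientation): joint angles nearest the present ones, or None.
- env.get_state(): the state.
- camera(name): name is "scene" or "side" or "wrist"; returns (picture, depth): 384x512x3 uint8, blue, green, red; 384x512 float32, m along the optical axis (not along the pixel's ray), 0 where there is no reading.
- calibration(name): a dict with "fx", "fy", "cx", "cy" (pixels), "rvec" (rotation vector, rad) and "tvec" (3), from world to camera coordinates, as OpenCV has them. Camera axes: x right, y down, z forward; pixel columns grow to the right and rows downward; lengths in m; the calibration is good to about 2 mm. A picture is of the moment at which its call begins: read the wrist's pose just before it. calibration takes no time and is no camera call; for the wrist camera it gives the pose at the moment of the call.
A pose or a line that the arm cannot do raises env.PlanningError and nothing moves.
- job.job_done(): hands the job in, once; it reports no verdict.
The state is a dict: "time": time; "qpos": joint angles; "joint_velocities": joint speeds; "joint_torque": joint torques, N m; "tcp_pos": TCP position; "orientation": TCP orientation; "force": force on the tool from outside, world axes, zero at the start; "torque": the same for the moment, N m; "opening": finger opening in m.
Only numpy, scipy, OpenCV 4.12 (cv2) and the standard library are available. Lean on these libraries where they do the work, as an engineer would, in place of code of your own. Each camera call takes 0.05 s, during which the arm holds its last target. There are 200 camera calls.

## Working session

There is one attempt and no reset: what is moved stays moved. The work goes in short steps, each a Python script; the robot and the scene stay as the last script left them, time stands still between calls to the robot, and variables do not carry over. Pictures are saved under pics/ and viewed, about 8 in all and at most 12, crops included, and the job is handed in when it is done.

```bash
mkdir -p pics
cat > h.py <<'E'
import numpy as np, cv2
from cell import env, kin, camera, calibration, job
from scipy.spatial.transform import Rotation as R
def snap(name,fn):
    c=calibration(name); im,d=camera(name); cv2.imwrite(f'pics/{fn}.png',im)
    np.savez(f'pics/{fn}.npz',d=d,im=im,**{k:np.array(v) for k,v in c.items()}); return im,d,c
def cloud(fn):
    z=np.load(f'pics/{fn}.npz'); d=z['d']; v,u=np.indices(d.shape)
    p=np.stack([(u-z['cx'])/z['fx']*d,(v-z['cy'])/z['fy']*d,d],-1)
    Rm=cv2.Rodrigues(z['rvec'])[0]; P=(p-z['tvec'].ravel())@Rm
    P[d==0]=np.nan; return P,z['im']
def down(yaw): # tool z down, tool y horizontal; tool x at heading yaw
    q=(R.from_euler('z',yaw)*R.from_euler('x',np.pi)).as_quat(); return q[[3,0,1,2]]
E
python3 - <<'E'
from h import *
a=snap('scene','s0')[0];b=snap('side','d0')[0]
cv2.imwrite('pics/both.png',cv2.resize(np.vstack([a,b]),None,fx=.78,fy=.78))
s=env.get_state();print(s['time'],s['tcp_pos'],s['orientation'])
E
```

```text
0.1 [0.28231736 0.61268152 0.30303715] [-1.03503529e-04  2.14196365e-01  9.76790279e-01 -8.10633465e-04]
```

View pics/both.png

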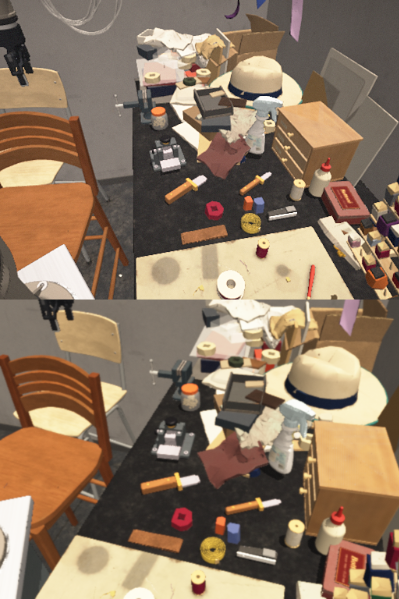

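The press is at about (168,152) in the upper (scene) view. The broad gauge is at (185,189) and the narrow one at (256,183). Next I'll enlarge that area and compute coordinates.

Run:
```python
from h import *
P,im=cloud('s0')
c=im[160:280,170:370]; cv2.imwrite('pics/c1.png',cv2.resize(c,None,fx=4,fy=4,interpolation=cv2.INTER_CUBIC))
for v in range(170,265,8):
    print(v,' '.join('%d:(%.3f,%.3f,%.3f)'%(u,*P[v,u]) for u in range(188,270,12)))
```

```text
170 188:(0.565,0.419,-0.001) 200:(0.592,0.394,0.000) 212:(0.620,0.372,-0.001) 224:(0.647,0.349,-0.002) 236:(0.659,0.305,0.017) 248:(0.690,0.287,0.012) 260:(0.678,0.221,0.055)
178 188:(0.543,0.383,0.001) 200:(0.570,0.361,0.000) 212:(0.529,0.230,0.099) 224:(0.567,0.233,0.078) 236:(0.642,0.284,0.008) 248:(0.663,0.255,0.015) 260:(0.687,0.231,0.017)
186 188:(0.525,0.355,-0.002) 200:(0.505,0.250,0.074) 212:(0.526,0.229,0.076) 224:(0.553,0.215,0.070) 236:(0.625,0.263,0.001) 248:(0.638,0.225,0.017) 260:(0.660,0.200,0.021)
194 188:(0.506,0.325,-0.001) 200:(0.501,0.250,0.050) 212:(0.518,0.219,0.060) 224:(0.544,0.205,0.055) 236:(0.605,0.238,-0.001) 248:(0.630,0.216,-0.001) 260:(0.634,0.171,0.026)
202 188:(0.487,0.296,-0.000) 200:(0.506,0.265,0.009) 212:(0.519,0.226,0.028) 224:(0.542,0.205,0.029) 236:(0.576,0.199,0.013) 248:(0.607,0.188,0.002) 260:(0.600,0.131,0.045)
210 188:(0.470,0.268,0.001) 200:(0.487,0.237,0.012) 212:(0.501,0.200,0.029) 224:(0.524,0.181,0.029) 236:(0.560,0.180,0.007) 248:(0.587,0.164,0.002) 260:(0.612,0.146,-0.001)
218 188:(0.454,0.244,-0.000) 200:(0.475,0.220,0.004) 212:(0
[... 292 characters left out ...]
)
234 188:(0.423,0.196,0.001) 200:(0.446,0.178,-0.001) 212:(0.468,0.157,0.000) 224:(0.490,0.139,-0.001) 236:(0.511,0.118,0.002) 248:(0.522,0.085,0.021) 260:(0.554,0.079,0.002)
242 188:(0.410,0.175,-0.001) 200:(0.432,0.157,-0.002) 212:(0.453,0.137,-0.000) 224:(0.464,0.102,0.020) 236:(0.485,0.084,0.021) 248:(0.516,0.079,0.002) 260:(0.538,0.061,0.001)
250 188:(0.397,0.156,-0.003) 200:(0.418,0.136,-0.002) 212:(0.428,0.098,0.025) 224:(0.449,0.082,0.022) 236:(0.481,0.080,-0.000) 248:(0.501,0.061,0.000) 260:(0.522,0.043,0.000)
258 188:(0.383,0.132,0.001) 200:(0.403,0.114,0.002) 212:(0.424,0.096,0.001) 224:(0.446,0.080,-0.001) 236:(0.466,0.061,-0.000) 248:(0.487,0.043,-0.001) 260:(0.506,0.024,0.001)
```

View pics/c1.png

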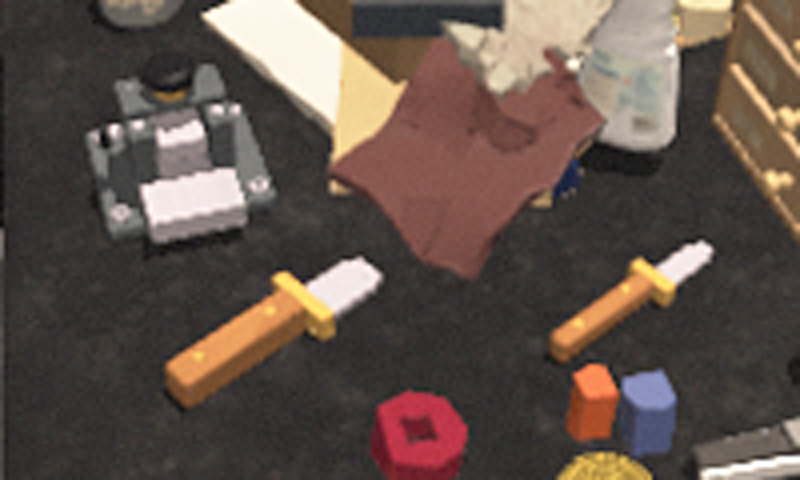

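The scene view shows the press with its apron towards the camera and the knob behind it. The broad gauge's handle lies lower left and its blade points upper right. The narrow gauge lies to the right and will be left alone. Next I'll take a close look with the wrist camera.

Run:
```python
from h import *
c=calibration('wrist'); s=env.get_state()
Rm=cv2.Rodrigues(np.array(c['rvec']))[0]; pos=-Rm.T@np.array(c['tvec']).ravel()
w=s['orientation'];Rt=R.from_quat(np.r_[w[1:],w[0]])
print(pos-s['tcp_pos'], Rt.inv().apply(pos-s['tcp_pos']), 'axis in tool',Rt.inv().apply(Rm[2]),'img x in tool',Rt.inv().apply(Rm[0]),c['fx'])
for yaw in np.radians(range(-180,180,30)):
    q=kin.inverse_kinematics([0.48,0.14,0.36],down(yaw)); print(round(np.degrees(yaw)),None if q is None else np.round(q,2))
```

```text
[-0.06050134  0.02721946  0.07047415] [ 0.06632949 -0.00070974 -0.07048271] axis in tool [-2.64553469e-01 -2.96409266e-04  9.64370973e-01] img x in tool [9.04860428e-04 9.99999436e-01 5.55588127e-04] 326.25802189311923
-180 [-0.62  0.13  0.24  1.91 -0.03  1.11  1.2 ]
-150 [-0.54  0.13  0.14  1.9  -0.02  1.11  1.71]
-120 [-0.47  0.13  0.07  1.9  -0.01  1.11  2.22]
-90 [-0.4   0.13 -0.01  1.9   0.    1.11  2.73]
-60 [-1.47  0.31  1.32  1.95 -0.33  1.14 -2.64]
-30 [-1.47  0.31  1.32  1.95 -0.33  1.14 -2.12]
0 [-1.02  0.14  0.69  1.93 -0.1   1.11 -1.86]
30 [-0.96  0.13  0.62  1.93 -0.09  1.11 -1.35]
60 [-0.89  0.13  0.54  1.92 -0.08  1.11 -0.85]
90 [-0.84  0.13  0.48  1.92 -0.07  1.11 -0.33]
120 [-0.77  0.13  0.4   1.92 -0.06  1.11  0.18]
150 [-0.7   0.13  0.32  1.91 -0.05  1.11  0.69]
```

Run:
```python
from h import *
env.reach([0.46,0.14,0.28],down(np.radians(172)))
im,d,c=snap('wrist','w1')
cv2.imwrite('pics/w1b.png',cv2.resize(im,None,fx=1.5,fy=1.5,interpolation=cv2.INTER_CUBIC))
s=env.get_state();print(s['time'],s['tcp_pos'],s['qpos'])
```

```text
1.9833 [0.46011401 0.14111089 0.28009277] [-0.63488721  0.18309041  0.23510592  2.045118   -0.05363808  0.91858665
  1.06174891]
```

View pics/w1b.png

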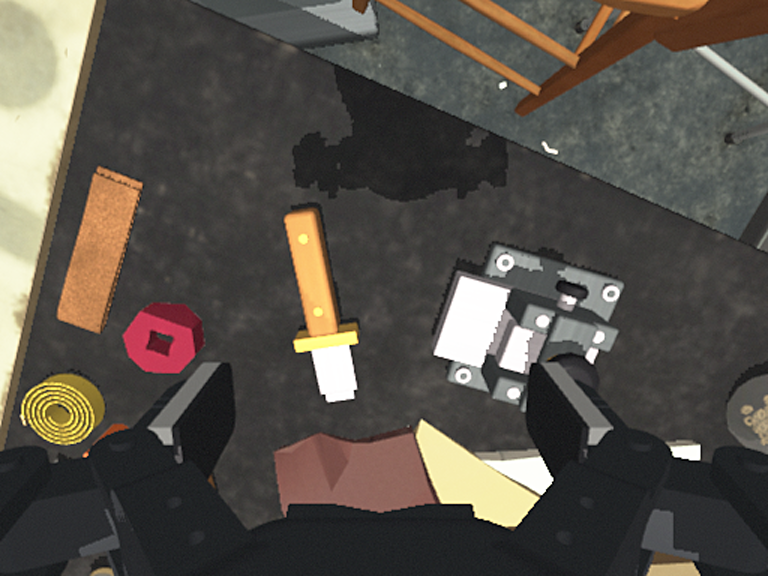

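The wrist view (768x576) shows the broad gauge with its handle end at (302,210), collar at (327,337) and blade tip at (338,400). The press apron is the white quad at (433–510, 275–368), and the throat opens to its right. I'll fit both from the depth data.

```bash
cat >> h.py <<'E'
def rect(pts):
    (c,wh,a)=cv2.minAreaRect((pts[:,:2]*1000).astype(np.float32)); return np.round(c,1),np.round(wh,1),round(a,1)
E
python3 - <<'E'
from h import *
P,im=cloud('w1'); hsv=cv2.cvtColor(im,cv2.COLOR_BGR2HSV)
v,u=np.indices(P.shape[:2]); Z=P[...,2]
def box(x0,x1,y0,y1): return (u*1.5>x0)&(u*1.5<x1)&(v*1.5>y0)&(v*1.5<y1)
print('bench',np.nanmedian(Z[box(350,420,200,300)]))
sat=hsv[...,1]>110
h=box(275,365,195,352)&sat
hd=h&(Z>.019)&(Z<.030)&(v*1.5<325); p=P[hd]; print('handle top',rect(p),np.median(p[:,2]),len(p))
c=h&(v*1.5>322)&(Z>.012); p=P[c]; print('collar',rect(p),np.median(p[:,2]),len(p))
b=box(300,365,342,405)&(hsv[...,2]>130)&(hsv[...,1]<80)&(Z<.012); p=P[b]; print('blade',rect(p),np.median(p[:,2]),len(p))
a=box(425,520,265,380)&(hsv[...,2]>150)&(Z>.025)&(Z<.036); p=P[a]; print('apron',rect(p),np.median(p[:,2]),len(p))
q=box(420,640,235,415)
for z0,z1 in [(.036,.06),(.06,.075),(.075,.09),(.09,.11)]:
    m=q&(Z>z0)&(Z<z1);p=P[m]; print(z0,len(p),rect(p) if len(p)>5 else 0, np.median(p[:,2]))
# rows across
for vv in range(165,275,6):
    print(vv,' '.join('%d:%d,%d,%d'%(uu,*(P[vv,uu]*1000)) if np.isfinite(P[vv,uu,0]) else '-' for uu in range(290,416,8)))
E
```

```text
bench 0.0005177249443017987
handle top (array([465.6,  91.2]), array([82.3, 22.3]), 1.3) 0.024260719583289084 1591
collar (array([513.1,  92.4]), array([22.2, 46.3]), 1.1) 0.020893031041121272 494
blade (array([551.8,  92.1]), array([45. , 30.3]), 1.2) 0.006513973587341742 865
apron (array([517.1, 199.7]), array([43.4, 60.2]), 65.8) 0.03047125422390054 2042
0.036 1198 (array([518.3, 236.3]), array([57.1, 83.7]), 9.1) 0.05550337243173652
0.06 1739 (array([527.4, 242.3]), array([60.2, 82.1]), 66.2) 0.06922903838675495
0.075 798 (array([534.4, 239.4]), array([26.6, 65.3]), 65.3) 0.078260919055855
0.09 420 (array([526.5, 245.4]), array([32.8, 13. ]), 54.2) 0.0979108513496872
165 290:465,180,0 298:466,188,0 306:468,197,0 314:469,205,0 322:470,214,0 330:469,220,11 338:470,229,8 346:473,240,0 354:474,248,1 362:476,257,0 370:477,266,0 378:478,274,1 386:479,283,0 394:480,291,1 402:482,300,0 410:483,309,1
171 290:472,179,0 298:473,187,1 306:474,196,-1 314:475,205,0 322:477,214,0 330:475,220,11 338:475,227,15 346:477,236,12 354:479,245,11 362:482,257,1 370:483,265,1 378:485,274,0 386:486,283,0 
[... 3446 characters left out ...]
7,0 298:581,177,0 306:582,186,0 314:583,195,1 322:585,205,0 330:549,201,68 338:549,208,70 346:549,216,71 354:464,182,224 362:459,183,234 370:455,183,242 378:455,186,242 386:456,189,242 394:461,195,234 402:598,298,0 410:599,308,0
267 290:587,166,1 298:589,176,0 306:590,185,0 314:591,195,1 322:592,204,0 330:594,213,0 338:555,208,70 346:556,216,70 354:467,182,225 362:462,183,234 370:457,183,242 - 386:455,187,247 394:461,194,238 402:461,196,239 410:607,308,0
273 290:595,165,1 298:597,175,0 306:599,185,0 314:600,194,0 322:601,203,0 330:602,213,0 338:603,222,0 346:604,232,0 354:469,182,225 362:464,183,234 370:460,183,242 378:456,184,249 386:455,186,252 394:455,188,251 402:461,194,243 410:615,308,0
```

The fits agree with the given sizes:

| Item | Measured | Given |
|---|---|---|
| Handle width | 22.3 mm | 22 mm |
| Handle top height | 24 mm | 24 mm |
| Collar width | 46.3 mm | 46 mm |
| Apron width | 60.2 mm | 60 mm |
| Apron height | 30.5 mm | 30 mm |

- **Broad gauge:** heading about 1.2°, collar face at x≈0.524, grip point at (0.459, 0.091).
- **Throat:** heading about 65.8°, mouth at about (0.5225, 0.212).

Next I'll grasp the gauge and carry it to a point above the pre-insert position.

Run:
```python
from h import *
g=np.array([.4593,.0911]); y1=np.radians(1.2); y2=np.radians(65.8)
M=np.array([.5225,.2118]); d=np.array([np.cos(y2),np.sin(y2)])
pre=M-.125*d
print(env.nose_length)
for p,y,z in [(g,y1,.16),(g,y1,.077),(pre,y2,.16),(pre,y2,.108),(M-.065*d,y2,.108),(M+.03*d,y2,.2),(M+.03*d,y2,.16)]:
    q=kin.inverse_kinematics([*p,z],down(y)); print(None if q is None else np.round(q,2))
env.grip(.05,40)
env.reach([*g,.16],down(y1))
env.movel([*g,.077],.08,stop_force=8)
print(env.get_state()['tcp_pos'])
env.grip(.0,40); print('open',env.get_state()['opening'])
env.movel([*g,.165],.12)
env.reach([*pre,.165],down(y2))
im,_,_=snap('wrist','w2'); im2,_,_=snap('side','d2')
s=env.get_state();print(s['time'],s['tcp_pos'],s['opening'],s['force'])
c=cv2.resize(im2[130:258,180:351],None,fx=3,fy=3)
cv2.imwrite('pics/w2b.png',np.vstack([cv2.resize(im[:, :],(513,385)),c[:210]]))
```

```text
0.0726
[-0.89  0.43  0.7   2.2  -0.45  0.66 -1.43]
[-0.79  0.6   0.58  2.22 -0.69  0.5  -1.22]
[-0.73  0.4   0.49  2.16 -0.31  0.65 -0.45]
[-0.68  0.5   0.43  2.18 -0.41  0.54 -0.37]
[-0.76  0.55  0.44  2.09 -0.41  0.58 -0.46]
[-0.9   0.49  0.49  1.89 -0.31  0.83 -0.67]
[-0.89  0.55  0.48  1.92 -0.36  0.76 -0.63]
[0.4596137  0.09115772 0.07735614]
open 0.021275043548626246
7.9583 [0.47098477 0.09762033 0.16462536] 0.021155492967524104 [ 0.11031746  0.06629403 -0.89763767]
```

View pics/w2b.png

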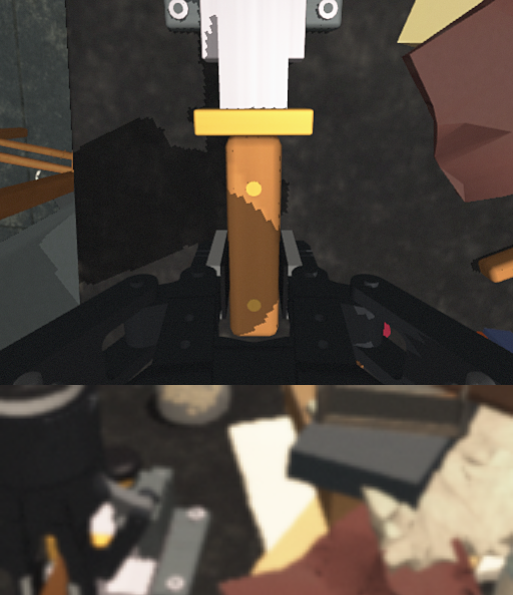

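The gauge is held straight. The blade centre is at column 253, midway between the apron edges (201 and 305) and between the press bolts (178 and 328), so it lines up sideways. I'll check level and height from the depth data before going down.

Run:
```python
from h import *
P,im=cloud('w2'); y2=np.radians(65.8); d=np.array([np.cos(y2),np.sin(y2)]);n=np.array([-d[1],d[0]])
M=np.array([.5225,.2118])
L=(P[...,:2]-M)@d*1000; W=(P[...,:2]-M)@n*1000; Z=P[...,2]*1000
for r in range(2,330,10):
    row=(Z[r]>70)&(abs(W[r])<40)&(L[r]>-170)&(Z[r]<130)&(np.arange(512)>180)&(np.arange(512)<330)
    if row.sum()>3: print(r,'L%.1f Z%.1f W %.1f..%.1f'%(np.median(L[r][row]),np.median(Z[r][row]),W[r][row].min(),W[r][row].max()), end=' | ')
    a=(Z[r]>26)&(Z[r]<34)
    if a.sum()>3: print('apron W %.1f..%.1f L%.1f'%(W[r][a].min(),W[r][a].max(),np.median(L[r][a])),end='')
    print()
```

```text
2 L-22.0 Z93.1 W -14.2..13.4 | apron W -29.7..29.3 L-5.6
12 L-25.5 Z93.2 W -14.3..13.5 | apron W -30.0..29.6 L-10.7
22 L-29.1 Z93.3 W -14.3..13.2 | apron W -29.3..29.9 L-15.8
32 L-32.7 Z93.3 W -14.0..13.3 | apron W -29.5..29.4 L-21.0
42 L-36.3 Z93.2 W -14.1..13.5 | apron W -30.1..29.6 L-26.3
52 L-40.1 Z93.5 W -14.3..13.6 | apron W -29.5..29.2 L-31.6
62 L-43.8 Z93.3 W -14.3..13.3 | 
72 L-47.6 Z93.3 W -14.4..13.4 | 
82 L-51.5 Z93.3 W -14.2..13.4 | 
92 L-55.5 Z93.3 W -14.2..13.2 | 
102 L-59.5 Z93.2 W -14.4..13.4 | 
112 L-63.1 Z107.3 W -23.1..22.6 | 
122 L-66.8 Z107.4 W -23.4..22.3 | 
132 L-70.6 Z107.3 W -23.0..22.6 | apron W -123.9..-111.2 L-77.6
142 L-74.1 Z110.6 W -10.6..9.5 | apron W -147.5..-114.5 L-84.2
152 L-77.7 Z111.4 W -11.0..10.5 | apron W -146.7..-136.8 L-90.3
162 L-81.6 Z111.1 W -11.1..10.2 | apron W -151.1..-138.1 L-96.5
172 L-85.6 Z111.2 W -11.2..10.2 | apron W -153.0..-141.6 L-103.1
182 L-89.5 Z111.2 W -11.3..10.3 | apron W -153.7..-145.2 L-109.8
192 L-93.6 Z111.3 W -11.5..10.4 | apron W -154.1..-146.3 L-116.5
202 L-97.7 Z111.4 W -11.6..10.1 | 
212 L-101.9 Z111.3 W -11.1..10.2 | 
222 L-106.1 Z111.3 W -11.2..10.3 | 
232 L-110.8 Z110.6 W -17.3..16.1 | 
242 L-115.3 Z110.4 W -23.5..22.3 | 
252 L-119.2 Z111.7 W -24.3..23.3 | 
262 L-119.6 Z119.5 W -24.6..23.2 | 
272 L-128.3 Z111.8 W -13.8..12.5 | 
282 L-133.2 Z111.5 W -12.8..11.6 | 
292 L-138.0 Z111.6 W -12.5..11.2 | 
302 L-142.9 Z111.6 W -11.5..11.0 | 
312 L-148.0 Z111.5 W -12.8..11.5 | 
322 L-153.2 Z111.3 W -11.2..10.0 |
```

The gauge is level, with its underside 77.3 mm below the TCP. The sideways error is about 0.4 mm. Next I'll lower it, slide it in until the collar stops, settle it on the bed and look.

Run:
```python
from h import *
y2=np.radians(65.8); d=np.array([np.cos(y2),np.sin(y2)]);n=np.array([-d[1],d[0]])
M=np.array([.5225,.2118])+.0003*n
def show(t):
    s=env.get_state(); e=s['tcp_pos'][:2]-M; print(t,round(s['time'],2),'L%.1f W%.1f z%.1f'%(e@d*1e3,e@n*1e3,s['tcp_pos'][2]*1e3),np.round(s['force'],1),round(s['opening'],4))
pre=M-.125*d
env.movel([*pre,.1088],.08,stop_force=8); show('down')
if env.movel([*(M-.085*d),.1088],.05,stop_force=8): show('EARLY')
else:
    show('in mouth'); print(env.movel([*(M-.058*d),.1088],.025,stop_force=10)); show('collar')
im,_,_=snap('wrist','w3'); cv2.imwrite('pics/w3b.png',im)
```

```text
down 8.81 L-124.9 W-0.3 z109.0 [ 0.2  0.1 -2.2] 0.0214
in mouth 9.76 L-85.4 W0.0 z108.7 [ 0.   0.4 -1.5] 0.0212
True
collar 10.62 L-63.9 W0.5 z108.1 [-0.4  0.4 -1.5] 0.0212
```

View pics/w3b.png

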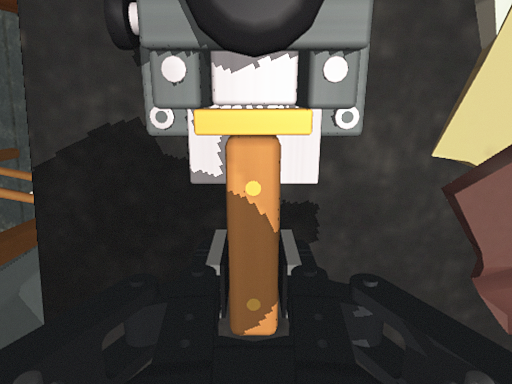

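The blade is in the throat and the collar is against the cheek fronts, at (253,120). The contact force has relaxed, so I'll settle the gauge on the bed, press forward again, release and look.

Run:
```python
from h import *
y2=np.radians(65.8); d=np.array([np.cos(y2),np.sin(y2)]);n=np.array([-d[1],d[0]])
M=np.array([.5225,.2118])+.0003*n
def show(t):
    s=env.get_state(); e=s['tcp_pos'][:2]-M; print(t,round(s['time'],2),'L%.1f W%.1f z%.1f'%(e@d*1e3,e@n*1e3,s['tcp_pos'][2]*1e3),np.round(s['force'],1),round(s['opening'],4)); return s
s=show('0'); p=s['tcp_pos']
print(env.movel([p[0],p[1],.1045],.015,stop_force=4)); p=show('bed')['tcp_pos']
print(env.movel([*(p[:2]+.006*d),p[2]],.015,stop_force=10)); p=show('push')['tcp_pos']
env.grip(.045); show('rel')
env.movel([p[0],p[1],.19],.15)
q=p[:2]+.0*d
snap('wrist','w4'); a,_,_=snap('side','d4'); show('up')
P,im=cloud('w4'); M0=np.array([.5225,.2118])
L=(P[...,:2]-M0)@d*1000; W=(P[...,:2]-M0)@n*1000; Z=P[...,2]*1000
for r in range(60,384,8):
    k=(abs(W[r])<6)&(Z[r]<130)
    if k.sum()>3: print(r,'L%.1f W%.1f Z%.1f'%(np.median(L[r][k]),np.median(W[r][k]),np.median(Z[r][k])))
cv2.imwrite('pics/w4b.png',im)
```

```text
0 10.68 L-63.9 W0.6 z107.9 [-0.4  0.5 -1. ] 0.0212
True
bed 10.88 L-64.1 W0.5 z106.8 [-1.3 -0.9  5.4] 0.021
True
push 11.2 L-63.4 W0.4 z106.9 [-0.4 -0.3  5.9] 0.0214
rel 11.56 L-63.8 W0.9 z106.3 [-0.6 -0.4 -0.3] 0.0449
up 12.37 L-63.8 W1.0 z188.9 [ 0.4 -0.2 -0.4] 0.0452
60 L20.1 W-0.2 Z99.5
68 L16.8 W-0.2 Z98.1
76 L13.4 W0.0 Z95.6
84 L11.2 W0.1 Z60.2
92 L6.8 W0.1 Z60.5
100 L2.3 W0.1 Z60.3
108 L-2.5 W0.1 Z53.3
116 L-7.3 W0.1 Z53.2
124 L-12.2 W0.1 Z52.5
132 L-16.7 W0.1 Z56.1
140 L-21.7 W0.1 Z55.9
148 L-26.7 W0.1 Z55.4
156 L-31.8 W0.1 Z55.1
164 L-37.1 W0.1 Z54.4
172 L-42.4 W0.1 Z54.1
180 L-47.8 W0.1 Z53.6
188 L-53.4 W0.1 Z52.8
196 L-59.1 W-0.3 Z52.4
204 L-64.7 W-0.3 Z52.3
212 L-70.6 W0.0 Z51.5
220 L-76.6 W0.0 Z50.9
228 L-82.5 W0.0 Z50.7
236 L-89.0 W0.0 Z49.5
244 L-95.2 W0.4 Z49.2
252 L-125.6 W0.1 Z0.7
260 L-133.4 W0.1 Z0.5
268 L-141.3 W-0.4 Z0.4
276 L-149.3 W0.1 Z0.3
284 L-157.4 W0.1 Z0.4
292 L-165.2 W0.0 Z0.9
300 L-173.5 W0.0 Z0.9
308 L-182.2 W0.0 Z0.6
316 L-190.7 W0.0 Z0.7
324 L-199.8 W0.0 Z0.2
332 L-208.7 W0.0 Z0.2
340 L-216.9 W0.5 Z1.1
```

View pics/w4b.png

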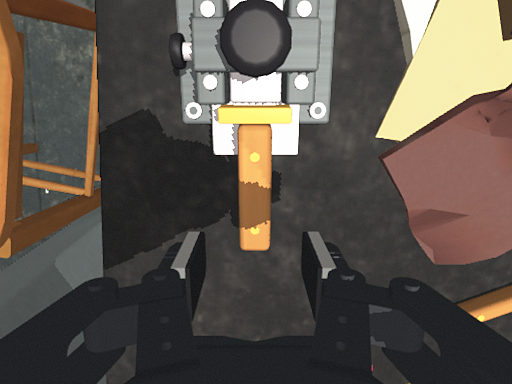

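As expected, without a grip the gauge tips by about 5° over the apron edge, because it balances right at that edge. The bar will level it. I'll locate the knob, push the bar part-way, check the collar, then finish the press.

Run:
```python
from h import *
y2=np.radians(65.8); d=np.array([np.cos(y2),np.sin(y2)]);n=np.array([-d[1],d[0]])
M=np.array([.5225,.2118])
P,im=cloud('w4'); L=(P[...,:2]-M)@d*1000; W=(P[...,:2]-M)@n*1000; Z=P[...,2]*1000
k=(Z>96)&(Z<104)&(abs(W)<25)&(L>5)&(L<55)
print('knob L %.1f..%.1f W %.1f..%.1f Z%.1f'%(L[k].min(),L[k].max(),W[k].min(),W[k].max(),np.median(Z[k])), np.median(L[k]),np.median(W[k]))
def show(t):
    s=env.get_state(); e=s['tcp_pos'][:2]-M; print(t,round(s['time'],2),'L%.1f W%.1f z%.1f'%(e@d*1e3,e@n*1e3,s['tcp_pos'][2]*1e3),np.round(s['force'],1)); return s
env.grip(0.0); 
K=M+.030*d
env.movel([*K,.195],.12)
c=env.movel([*K,.160],.03,stop_force=2.5); s=show('touch %s'%c); z0=s['tcp_pos'][2]
c=env.movel([*K,.0726+.0925],.02,stop_force=20); show('part %s'%c)
env.movel([*K,.20],.12)
env.movel([*(M-.064*d),.20],.15)
snap('wrist','w5'); show('up')
P,im=cloud('w5'); L=(P[...,:2]-M)@d*1000; W=(P[...,:2]-M)@n*1000; Z=P[...,2]*1000
for r in range(84,250,10):
    k=(abs(W[r])<6)&(Z[r]<130)
    if k.sum()>3: print(r,'L%.1f Z%.1f'%(np.median(L[r][k]),np.median(Z[r][k])))
cv2.imwrite('pics/w5b.png',cv2.resize(im[0:190,150:360],None,fx=3,fy=3,interpolation=cv2.INTER_CUBIC))
```

```text
knob L 13.0..45.4 W -16.5..16.2 Z98.8 29.768302784514624 -0.38142280668671574
touch True 14.6 L29.7 W0.3 z169.4 [-0.2 -0.2  0.2]
part False 14.99 L30.0 W0.0 z164.8 [ 0.1 -0.8 -0.1]
up 16.26 L-62.6 W0.1 z200.0 [-0.3  0.   0.6]
84 L12.5 Z53.1
94 L6.5 Z53.4
104 L0.0 Z37.1
114 L-6.0 Z50.8
124 L-12.2 Z54.1
134 L-18.6 Z54.9
144 L-25.1 Z54.6
154 L-31.8 Z54.7
164 L-38.5 Z54.5
174 L-45.4 Z54.4
184 L-52.4 Z54.6
194 L-59.4 Z54.7
204 L-66.8 Z54.2
214 L-74.2 Z54.4
224 L-81.6 Z54.6
```

View pics/w5b.png

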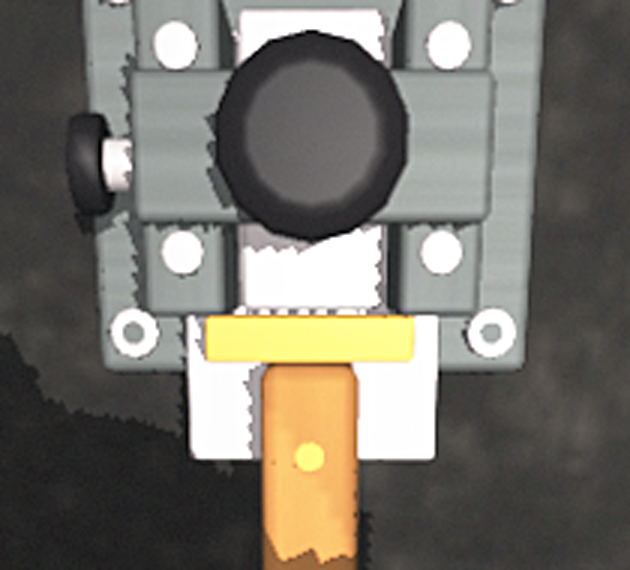

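The gauge is now level, with its top at 54.5 mm all along and the bar about 7 mm down. A small gap might remain at the collar, at row 314 of the crop. I'll nudge the handle's end forward until the collar stops, then do the final press.

Run:
```python
from h import *
y2=np.radians(65.8); d=np.array([np.cos(y2),np.sin(y2)]);n=np.array([-d[1],d[0]])
M=np.array([.5225,.2118])
def show(t):
    s=env.get_state(); e=s['tcp_pos'][:2]-M; print(t,round(s['time'],2),'L%.1f W%.1f z%.1f'%(e@d*1e3,e@n*1e3,s['tcp_pos'][2]*1e3),np.round(s['force'],1),s['opening']); return s
env.movel([*(M-.135*d),.20],.15); env.movel([*(M-.135*d),.112],.12)
c=env.movel([*(M-.095*d),.112],.02,stop_force=7); show('nudge %s'%c)
env.movel([*(M-.135*d),.112],.1); env.movel([*(M-.135*d),.20],.15)
K=M+.030*d
env.movel([*K,.20],.15); env.movel([*K,.172],.08)
c=env.movel([*K,.155],.02,stop_force=22); show('press %s'%c)
env.movel([*K,.20],.1)
env.movel([*(M-.064*d),.20],.15)
snap('wrist','w6'); snap('scene','s6'); snap('side','d6'); show('up')
P,im=cloud('w6'); L=(P[...,:2]-M)@d*1000; W=(P[...,:2]-M)@n*1000; Z=P[...,2]*1000
k=(Z>85)&(Z<104)&(abs(W)<11)&(L>18)&(L<42); print('knob z',np.median(Z[k]))
for r in list(range(80,124,3))+list(range(124,250,12)):
    k=(abs(W[r])<5)&(Z[r]<130)
    if k.sum()>3: print(r,'L%.1f Z%.1f'%(np.median(L[r][k]),np.median(Z[r][k])),end=' | ')
k=(abs(Z-50.5)<2.5)&(abs(W)<21)&(abs(W)>14)&(L<6)&(L>-20); print('\ncollar top L',np.percentile(L[k],[2,50,98]))
k=(abs(Z-54.5)<2)&(abs(W)<9)&(L<-20); print('handle end L',np.percentile(L[k],[.3,1]))
o=lambda f,y,x:cv2.resize(cv2.imread(f'pics/{f}.png')[y:y+110,x:x+130],None,fx=3,fy=3,interpolation=cv2.INTER_CUBIC)
cv2.imwrite('pics/f.png',np.hstack([cv2.resize(im[40:150,190:320],None,fx=3,fy=3,interpolation=cv2.INTER_CUBIC),o('s6',155,175)]))
```

```text
nudge True 19.03 L-109.7 W0.3 z111.6 [ 0.1 -0.2 -0.4] 0.00010528446504798244
press True 22.46 L30.2 W-0.2 z163.7 [-1.4 -1.   7.5] 0.00020844041644974812
up 23.9 L-62.7 W0.1 z200.0 [ 0.2  0.1 -0.4] -0.0001391815394209758
knob z 91.37521875821082
80 L14.6 Z52.8 | 83 L12.8 Z52.7 | 86 L11.0 Z52.4 | 89 L9.2 Z52.6 | 92 L7.3 Z52.4 | 95 L5.5 Z52.5 | 98 L3.7 Z52.4 | 101 L1.8 Z52.1 | 104 L-0.3 Z39.8 | 107 L-2.0 Z50.6 | 110 L-3.9 Z50.9 | 113 L-5.8 Z50.7 | 116 L-7.7 Z50.4 | 119 L-9.6 Z50.2 | 122 L-11.4 Z53.3 | 124 L-12.6 Z53.7 | 136 L-20.3 Z54.6 | 148 L-28.1 Z54.9 | 160 L-36.2 Z54.6 | 172 L-44.3 Z54.7 | 184 L-52.7 Z54.7 | 196 L-61.2 Z55.0 | 208 L-70.0 Z54.6 | 220 L-79.1 Z54.4 | 
collar top L [-9.65866107 -4.51987927  4.27920913]
handle end L [-85.89598566 -85.3661956 ]
```

View pics/f.png

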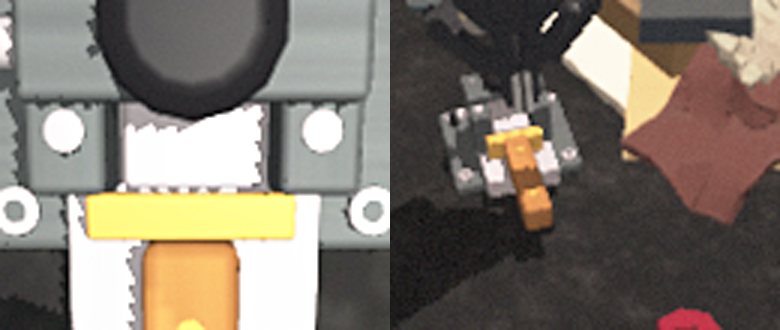

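The bar now sits 7.9 mm down (60.3 to 52.4 mm) and the gauge is level. I'll check the collar-to-cheek gap from the depth data, plus one gentle confirming nudge on the handle end.

Run:
```python
from h import *
y2=np.radians(65.8); d=np.array([np.cos(y2),np.sin(y2)]);n=np.array([-d[1],d[0]])
M=np.array([.5225,.2118])
P,im=cloud('w6'); L=(P[...,:2]-M)@d*1000; W=(P[...,:2]-M)@n*1000; Z=P[...,2]*1000
for c in (225,228,281,284):
    print(c,[(r,round(float(L[r,c]),1),round(float(W[r,c])),round(float(Z[r,c]))) for r in range(96,110)])
def show(t):
    s=env.get_state(); e=s['tcp_pos'][:2]-M; print(t,round(s['time'],2),'L%.1f W%.1f z%.1f'%(e@d*1e3,e@n*1e3,s['tcp_pos'][2]*1e3),np.round(s['force'],1)); return s
env.movel([*(M-.125*d),.20],.15); env.movel([*(M-.125*d),.112],.12)
c=env.movel([*(M-.112*d),.112],.03,stop_force=3); show('near %s'%c)
for st in range(9):
    c=env.movel([*(M-(.1115-.0005*st)*d),.112],.01,stop_force=12); s=show(c)
    if c or np.linalg.norm(s['force'][:2])>7: break
env.movel([*(M-.13*d),.112],.1); env.movel([*(M-.13*d),.20],.15); show('clear')
```

```text
225 [(96, 4.8, 17, 70), (97, 4.3, 17, 68), (98, 3.7, 17, 69), (99, 3.1, 17, 70), (100, 2.6, 17, 69), (101, 2.0, 17, 68), (102, 1.4, 17, 70), (103, 0.8, 17, 68), (104, 0.1, 18, 60), (105, -0.7, 19, 50), (106, -1.4, 19, 50), (107, -2.0, 19, 50), (108, -2.6, 19, 51), (109, -3.3, 19, 50)]
228 [(96, 4.9, 17, 50), (97, 4.3, 17, 51), (98, 3.7, 17, 50), (99, 3.0, 17, 51), (100, 2.4, 17, 50), (101, 1.8, 17, 52), (102, 1.1, 17, 47), (103, 0.4, 17, 45), (104, -0.3, 18, 41), (105, -0.7, 17, 50), (106, -1.4, 17, 50), (107, -2.0, 17, 50), (108, -2.6, 17, 50), (109, -3.3, 17, 50)]
281 [(96, 4.9, -17, 54), (97, 4.3, -17, 53), (98, 3.7, -17, 54), (99, 3.0, -17, 53), (100, 2.4, -17, 55), (101, 1.8, -17, 55), (102, 1.2, -17, 52), (103, 0.5, -18, 48), (104, -0.3, -18, 39), (105, -0.7, -18, 50), (106, -1.3, -18, 51), (107, -2.0, -18, 50), (108, -2.6, -18, 50), (109, -3.2, -18, 50)]
284 [(96, 4.8, -18, 70), (97, 4.3, -18, 70), (98, 3.7, -18, 70), (99, 3.1, -18, 69), (100, 2.6, -18, 70), (101, 2.0, -18, 71), (102, 1.4, -18, 70), (103, 0.9, -18, 71), (104, 0.3, -18, 68), (105, -0.8, -20, 49), (106, -1.3, -20, 51), (107, -2.0, -20, 51), (108, -2.6, -20, 50), (109, -3.2, -20, 51)]
near False 25.93 L-111.9 W0.1 z112.0 [-0.5  1.   0.1]
False 26.18 L-111.7 W-0.0 z112.0 [-0.7 -0.   0.7]
False 26.43 L-111.0 W-0.0 z112.0 [-0.2 -0.3  0.4]
False 26.68 L-110.5 W-0.0 z112.0 [-0.4  0.1 -0. ]
False 26.93 L-110.0 W0.0 z112.0 [-0.1  0.6  0.6]
False 27.18 L-109.5 W-0.0 z112.0 [-0.   0.1  0.3]
False 27.43 L-109.4 W0.0 z112.0 [-1.3 -1.4  1.4]
False 27.68 L-109.3 W-0.0 z111.9 [-1.8 -5.1  3.7]
False 27.93 L-109.2 W0.0 z111.9 [-1.9 -5.3  3.4]
False 28.18 L-109.2 W-0.0 z111.9 [-2.  -6.5  4.8]
clear 29.28 L-129.9 W0.4 z199.5 [-0.4  0.1  0.1]
```

The nudge met a rigid stop at the same place (L≈-109.3), with force rising and no motion, so the collar is on the cheeks. The depth edges agree within about 0.5 mm. I'll press the knob once more to make sure the bar rests on the blade, back off, check and hand in.

Run:
```python
from h import *
y2=np.radians(65.8); d=np.array([np.cos(y2),np.sin(y2)]);n=np.array([-d[1],d[0]])
M=np.array([.5225,.2118]); K=M+.030*d
env.movel([*K,.20],.15); env.movel([*K,.172],.08)
c=env.movel([*K,.155],.02,stop_force=22); s=env.get_state(); print(c,s['tcp_pos'][2],s['force'])
env.movel([*K,.20],.1); env.movel([*(M-.064*d),.20],.15); env.dwell(.3)
snap('wrist','w7')
P,im=cloud('w7'); L=(P[...,:2]-M)@d*1000; W=(P[...,:2]-M)@n*1000; Z=P[...,2]*1000
k=(abs(W)<11)&(L>20)&(L<40)&(Z>85)&(Z<104); print('knob',np.median(Z[k]))
k=(abs(W)<5)&(L>4)&(L<12); print('bar',np.median(Z[k]))
for a in (-30,-50,-80): k=(abs(W)<8)&(abs(L-a)<4); print(a,np.median(Z[k]))
k=(abs(W)<21)&(abs(Z-50.5)<1.5)&(L<2)&(L>-9); print('collar W',W[k].min(),W[k].max(),'front L',np.percentile(L[k&(abs(W)<21)&(abs(W)>18.5)],99))
print(env.get_state()['time']); cv2.imwrite('pics/w7b.png',im)
```

```text
True 0.1637361945036378 [-1.87205035 -0.25734922  7.70287592]
knob 91.46725217527465
bar 52.43839379068696
-30 54.617872782903184
-50 205.05869449067075
-80 54.636611614384776
collar W -20.899218267665173 20.9792956409034 front L -0.6643956916370024
33.1833
```

View pics/w7b.png

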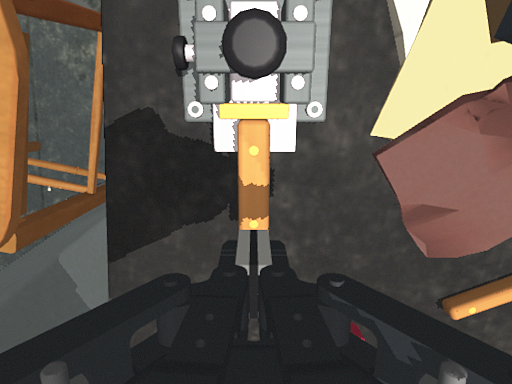

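The final view shows the collar flat on the cheeks at (253,111), the handle straight and level, the bar down, and the gripper well clear above it. I'm handing the job in.

```bash
python3 -c "
from h import *
job.job_done()"
```

```text
the job is handed in; nothing more can be done
```

The broad gauge is in the press with its collar against the cheeks and its blade nipped under the bar, and I've handed the job in. I never touched the narrow gauge. The last robot clock reading was 33.2 s of the 48 s allowed.

**What I did:** I gripped the broad gauge by its handle, slid it level into the throat until the collar stopped, and let go. I then pushed the knob down in two stages, nudging the handle's end forward between them and again after the second. A last press on the knob moved the bar no further.

**Last checks:**
- **Bar:** it is down 7.9 mm, against about 8 mm expected on the 6 mm blade. The knob top is at 91.5 mm, and both full presses stopped at the same height.
- **Level:** the handle top reads 54.6 mm near both ends. The reading at its middle failed because the gripper was in the camera's view.
- **Collar:** the nudge after the press met a firm stop. The depth image puts the collar face 0.3–0.7 mm short of the estimated cheek front, which is within measuring error.

**What went differently:** after I released it, the gauge tipped about 5° over the apron's edge, because it balances right there. The first push on the bar brought it level again.

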